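# Third hand: press the drawer front home while it is screwed on

### The job

Be my third hand while I screw the front back on this drawer: take the loose white drawer front out of the bamboo rack and hold it upright and level, finger lip outward, flat against the front of the open drawer box with its two brass inserts over the two screw holes. Push it steadily so that the spring-loaded drawer gives about 3 cm (roughly 8 N), without ramming the drawer shut. Finish while you are still holding and pushing it there, neither let go nor set down, and leave the mold in the drawer, the beakers, the squeeze bottle, the spoon rest and my screwdriver undisturbed.

Things in the scene. Friction and masses are not known exactly. Their poses are not given: they have to be found in the camera images.
- panel_center (a point): middle of the loose drawer front: white ABS slab 20 thick (x), 236 wide (y), 125 high (z), about 0.3 kg, upright in the rack. x points out of its flat BACK, z up. The face (-x) has a finger lip 100 wide, 14 proud, 26-40 above the lower edge. Grip it firmly (20 to 50 N) across its thickness at the middle of the top edge (62.5 above this point), at most 30 deep: the fingers must clear the drawer box
- panel_back (a point): point on the back surface of the loose front midway between its two brass screw inserts (60 to either side along y), 50 above its lower edge and 75 below its top edge; axes as panel_center (x points out of the back)
- drawer_face (a point): point midway between the two screw holes (60 to either side along y) on the flat front of the drawer box, 216 wide (y) x 80 high (z), centred here; moves with the drawer. x points level into the cabinet, the way the drawer is pushed in; z up. With the front in place panel_back lies here, axes agree, the front's top edge is 35 above the box's rim and its lower edge 20 above the counter
- drawer (a joint): how far the spring-loaded drawer is pushed in, m: 0 = fully out (it starts there, held by its spring), 0.14 = shut. The spring pushes back with 4 N at 0 plus 0.15 N per mm (7 N at 20 mm, 8.5 N at 30 mm, 10 N at 40 mm), plus about 0.4 N of friction. The drawer weighs about 1 kg
- cabinet: low white counter cabinet, fixed, 270 deep (x) x 262 wide (y) x 160 high, wooden top; origin at the centre of its underside, x points to its back. The open drawer stands 140 out of its front (-x side) and spans 30 to 110 above the counter
- rack: bamboo lid rack, fixed; origin at the centre of its underside, x across its slots. Two rails along x at y = +-78, 16 high, carry the drawer front; on each, four 8 mm dowels reach 81 above the counter at x = -49, -16.5, 16.5, 49. The front stands in the middle slot (25 wide), its axes parallel to the rack's; lift it straight up at least 75
- mold: bystander: grey silicone guest-soap mold with six round cavities, 100 x 150 x 25, 0.16 kg, lying on the floor of the drawer and riding with it; origin at the centre of its underside
- beaker_big_center (a point): bystander: glass beaker, 76 across the rim, 95 high, point half-way up on its axis
- beaker_small_center (a point): bystander: glass beaker, 60 across the rim, 75 high, point half-way up on its axis
- squeeze_bottle: bystander: clear plastic squeeze bottle with a closed red cap, 54 across, 172 high, standing; origin at the centre of its underside
- spoon_rest: bystander: blue ceramic spoon rest, a dish 100 across and 18 high with a flat 34 wide tail out to 118 from the dish's centre along its -x; origin under the dish's centre
- screwdriver: bystander: the screwdriver of the person who will fasten the front, lying on the counter along its x axis
There are look-alikes about, which are no part of the job. What is shaped like the part that bears panel_center but green is not meant.

How it is judged:
On the way:
1. the drawer front is lifted clear of the rack (height (world z) of panel_center above 0.1 m and contact force between panel and rack below 0.1 N and contact force between panel and the fingers above 1 N), for 0.2 s.
At the end, for the whole second after the job is handed in: Gripper still holds the front, off the counter, against the drawer box at a steady 6 to 12 N (drawer pushed in 12 to 55 mm, at rest): back flush (4 mm), upright, level and square (0.07 rad), lip outward, inserts within 6 mm of the screw holes sideways and in height (contact force between panel and drawer between 6 and 12 N and value of joint drawer between 0.012 and 0.055 m and velocity of joint drawer between -0.01 and 0.01 m/s and x of panel_back in the frame of drawer_face between -0.004 and 0.004 m and y of panel_back in the frame of drawer_face between -0.006 and 0.006 m and z of panel_back in the frame of drawer_face between -0.006 and 0.006 m and angle between the x axis of panel_back and the x axis of drawer_face, either way round below 0.07 rad and angle between the z axis of panel_back and the z axis of drawer_face, either way round below 0.07 rad and contact force between panel and the fingers above 1 N and contact force between panel and table below 0.1 N and contact force between panel and rack below 0.1 N); the arm keeps its last pose, push and grip.
It fails at once if the front is rammed against the drawer (over 25 N) (contact force between panel and drawer above 25 N).
It fails at once if the drawer is driven nearly shut (value of joint drawer above 0.11 m).
It fails at once if the mold in the drawer is tipped or lifted (angle between mold's own z axis and vertical above 0.3 rad or height (world z) of mold above 0.07 m).
It fails at once if a beaker, the bottle, the spoon rest or the screwdriver is moved by more than 2 cm (distance of any of beaker_big_center, beaker_small_center, squeeze_bottle, spoon_rest, screwdriver from where it was at the start of the episode above 0.02 m).
It also fails if it takes over 42 s, if anything falls off the work surface, if the arm or the gripper's body presses on something with over 40 N, if the wrist force passes 120 N, or if a joint passes its speed limit or range.

### The arm

A 7-joint arm with a two-finger parallel gripper is mounted at the origin on the work surface. World frame = base frame: x ahead of the robot, y to its left, z up, the work surface at z = 0. Lengths are in m, angles in rad, forces in N, time in s.
With the tool pointing down it reaches from about 0.35 to 0.9 m from the base axis. Payload 8.1 kg.
Tool frame: the origin (TCP) lies where the fingers leave the gripper's body, on its centre line; the fingertips stand 66 mm ahead of it and the grasp point (between the pads) lies 47 mm ahead of it (arm.tip_reach is the distance from the TCP to the fingertips, in m); z points along the fingers, y is the direction in which the jaws open and shut (so a half turn about z gives the same grasp; the last joint's range is limited). The gripper opens to 92 mm and grips with 3 to 60 N. Pads are 19 mm wide; open, the fingers measure 130 mm over their backs; the gripper's body (75 mm by 190 mm) begins 47 mm behind the grasp point.
Start: joints at [1.121, 0.434, 0.025, 1.573, -0.012, 1.134, -0.075], TCP at [0.212, -0.588, 0.292] pointing down, gripper open.
Joint ranges: [-2.62, 2.62], [-0.44, 2.09], [-1.27, 1.32], [0.08, 2.57], [-1.32, 4.46], [0.12, 2], [-2.74, 2.74]. Speed limits (rad/s): [2.22, 2.22, 3.01, 3.01, 3.14, 3.14, 3.14].

### API

Orientations are given as a rotation vector (axis times angle).
In Python, from cell import arm gives the robot as it stands.
- The arm moves only by the tool carry_out, never from a script. Its argument "plan" is a list of rows, each a list of 5 numbers: the shift along the world's x, y, z in cm, then the turn about the world's z in rad, then the finger opening in cm, from 0 to 9.18. In form: [[tx, ty, tz, spin, fingers], ...]. A call has 1 to 20 rows; each row is the pose to reach, as a shift and turn from the pose measured when the call began; what a row does not reach only later rows make up. A row lasts 1/10 s, in which the tool goes at most 50 mm and 8.59 degrees, less where a joint would pass 70% of its speed; a pose out of reach is approached as far as the arm can. A call with a gripper value outside its range is refused whole. The fingers move at their own pace and stop on an object; "squeeze" is the grip in N (left out, the last holds). Time passes only in rows, so rows that repeat a pose let the fingers close. It gives the time, the measured TCP pose, the force and the opening at its end, in the units of the state.
- arm.observe(): the state, without advancing time (a new reading comes with each control period).
- arm.get_image(name): name is "side" or "top" or "wrist"; returns (picture, depth): 480x640x3 uint8, red, green, blue; 480x640 float32, m along the optical axis (not along the pixel's ray), 0 where there is no reading.
- arm.get_calibration(name): a dict with "intrinsics" (3x3 intrinsics, pixels), "D" ([k1, k2, p1, p2, k3] as OpenCV has them; the pictures are not rectified), "rvec" (rotation vector, rad) and "tvec" (3), from world to camera coordinates, as OpenCV has them; the wrist camera has in their place "tool_from_camera" (4x4, takes a point from camera to tool coordinates, whose origin is the TCP and whose axes are the flange's). Camera axes: x right, y down, z forward; pixel columns grow to the right and rows downward; lengths in m; the calibration is good to about 2 mm. A picture is of the moment at which its call begins: read the wrist's pose just before it. get_calibration takes no time and is no camera call.
- arm.sign_off(): hands the job in, once; it reports no verdict.
The state is a dict: "clock": time; "joints": joint angles; "dq": joint speeds; "joint_efforts": joint torques, N m; "position": TCP position; "ee_rot": TCP orientation; "force": force on the tool from outside, world axes, zero at the start; "ft_torque": the same for the moment, N m; "width": opening from 0.0 (shut) to 1.0 (fully open).
Only numpy, scipy, OpenCV 4.12 (cv2) and the standard library are available. Lean on these libraries where they do the work, as an engineer would, in place of code of your own. Each camera call takes 0.05 s, during which the arm holds its last target. There are 200 camera calls.

## Working session

There is one attempt and no reset: what is moved stays moved. The work goes in short steps, Python scripts to look and compute and a tool call to move; the robot and the scene stay as the last step left them, time stands still between calls to the robot, and variables do not carry over. Pictures are saved under pics/ and viewed, about 8 in all and at most 12, crops included, and the job is handed in when it is done.

Besides the shell and the picture viewer there is one more tool, called as name(argument=value, ...) on one line, values as JSON. carry_out: Moves the arm, as the interface text tells. Its arguments: {"type":"object","properties":{"plan":{"type":"array"},"squeeze":{"type":"number"}},"required":["plan"]}

```bash
mkdir -p pics; cat > h.py <<'E'
import numpy as np, cv2
from scipy.spatial.transform import Rotation as R
from cell import arm
def grab(name):
    s=arm.observe(); im,d=arm.get_image(name); c=arm.get_calibration(name)
    K=np.array(c["intrinsics"]); D=np.array(c["D"],float)
    if name=="wrist":
        T=np.eye(4);T[:3,:3]=R.from_rotvec(s["ee_rot"]).as_matrix();T[:3,3]=s["position"]
        T=T@np.array(c["tool_from_camera"])
    else:
        W=np.eye(4);W[:3,:3]=R.from_rotvec(np.ravel(c["rvec"])).as_matrix();W[:3,3]=np.ravel(c["tvec"]);T=np.linalg.inv(W)
    return im,d,K,D,T
def cloud(d,K,D,T):
    h,w=d.shape;u,v=np.meshgrid(np.arange(w),np.arange(h))
    p=cv2.undistortPoints(np.stack([u,v],-1).reshape(-1,1,2).astype(np.float32),K,D).reshape(h,w,2)
    P=np.dstack([p*d[...,None],d])@T[:3,:3].T+T[:3,3]
    P[d<=0]=np.nan
    return P
def save(n,im): cv2.imwrite("pics/"+n+".png",im[...,::-1])
E
python3 - <<'E'
from h import *
print(arm.observe())
for n in ["top","side","wrist"]:
    im,d,K,D,T=grab(n); save(n+"0",im); np.savez("pics/"+n+"0.npz",im=im,P=cloud(d,K,D,T)); print(n,T.round(3).tolist())
E
```

```text
{'clock': 0.0, 'joints': array([ 1.12140303,  0.43522186,  0.02496042,  1.57411111, -0.01161422,
        1.13397823, -0.07511154]), 'dq': array([ 1.39471516e-05, -4.48948371e-04, -1.43281480e-03, -1.26780873e-03,
       -1.48621099e-04,  7.57141134e-04,  1.82642998e-03]), 'joint_efforts': array([-1.80342690e-04, -6.67854238e+01,  9.84813273e-01, -3.14465582e+01,
       -6.05922681e-02,  4.28898528e-02,  1.56743963e-04]), 'position': array([ 0.2122524 , -0.58741809,  0.29144001]), 'ee_rot': array([-3.09300259e+00, -5.41635390e-01,  6.17905351e-04]), 'force': array([-0.04421971, -0.39811202,  0.71374029]), 'ft_torque': array([ 0.01400973,  0.01886114, -0.01066836]), 'width': 0.9981323795062732}
top [[0.015, -0.991, 0.134, 0.336], [-1.0, -0.014, 0.009, 0.026], [-0.007, -0.134, -0.991, 1.305], [0.0, 0.0, 0.0, 1.0]]
side [[-0.999, -0.006, 0.043, 0.444], [-0.039, 0.571, -0.82, 0.985], [-0.02, -0.821, -0.57, 0.728], [0.0, 0.0, 0.0, 1.0]]
wrist [[0.34, -0.907, -0.247, 0.28], [-0.94, -0.328, -0.088, -0.564], [-0.001, 0.263, -0.965, 0.385], [0.0, 0.0, 0.0, 1.0]]
```

View pics/top0.png

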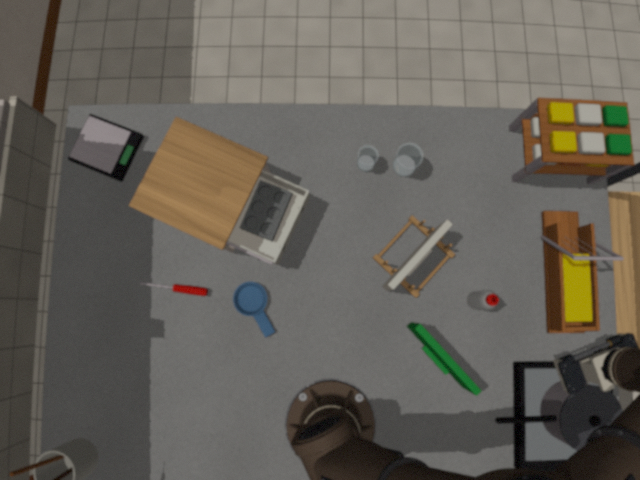

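View pics/side0.png

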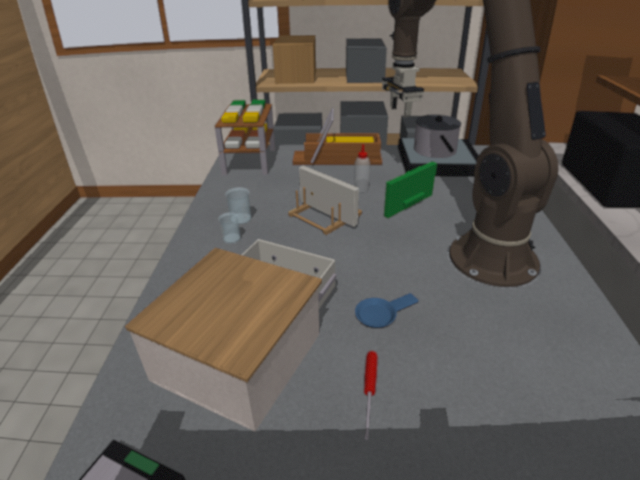

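```bash
python3 - <<'E'
from h import *
t=np.load("pics/top0.npz");s=np.load("pics/side0.npz")
c=lambda im,x,y,w,h,W,H: cv2.resize(im[y:y+h,x:x+w],(W,H),interpolation=cv2.INTER_CUBIC)
a=c(s["im"],270,150,160,100,800,500)[:, :]
save("crop1",np.hstack([c(s["im"],280,150,100,100,400,400),c(t["im"],365,205,100,100,400,400)]))
P=t["P"]
def show(n,m):
    q=P[m]; r=cv2.minAreaRect((q[:,:2]*1000).astype(np.float32)); print(n,len(q),r,q.mean(0).round(4),np.percentile(q[:,2],[5,50,95]).round(3))
    return r
V,U=np.mgrid[:480,:640]
box=lambda x0,y0,x1,y1:(U>=x0)&(U<x1)&(V>=y0)&(V<y1)
Z=P[...,2]; w=t["im"].min(-1)>130
print("zmax panel",np.nanpercentile(Z[box(380,215,460,295)],[90,97,99.5]))
show("panel top",box(375,210,465,300)&(Z>.132)&(Z<.155))
show("rack",box(365,210,465,300)&(Z>.01)&(Z<.1))
show("cab top",box(125,110,270,250)&(Z>.15)&(Z<.17))
show("drawer rim",box(225,165,315,265)&(Z>.1)&(Z<.12))
show("bigbk",box(388,140,428,178)&(Z>.02));show("smallbk",box(354,143,383,175)&(Z>.02))
show("bottle",box(478,285,505,315)&(Z>.02))
show("spoon",box(230,278,280,340)&(Z>.006)&(Z<.05))
show("green",box(400,315,485,400)&(Z>.05)&(Z<.2))
show("screwdriver",box(135,278,220,300)&(Z>.006)&(Z<.06))
# side: panel face plane
P=s["P"];Z=P[...,2]
m=(U>295)&(U<362)&(V>165)&(V<225)&(s["im"].min(-1)>120)&(Z>.03)&(Z<.16)
show("side panel",m)
q=P[m];cc=np.median(q,0);u_,sv,vt=np.linalg.svd(q-cc);print("n",vt[2],sv)
E
```

```text
zmax panel [0.13854955 0.14333735 0.14578323]
panel top 704 ((469.6330261230469, -226.37576293945312), (21.438976287841797, 235.295654296875), 48.03009796142578) [ 0.4682 -0.2245  0.1419] [0.138 0.142 0.146]
rack 1175 ((460.6665954589844, -234.28941345214844), (192.71315002441406, 233.9688720703125), 47.559452056884766) [ 0.4755 -0.2316  0.0306] [0.011 0.018 0.082]
cab top 10465 ((652.760009765625, 361.6617431640625), (283.8200378417969, 276.7565002441406), 65.79428100585938) [0.6494 0.3594 0.1608] [0.157 0.161 0.165]
drawer rim 412 ((571.7691040039062, 177.32110595703125), (142.70223999023438, 249.06246948242188), 66.19476318359375) [0.5625 0.1442 0.11  ] [0.103 0.11  0.115]
bigbk 531 ((750.44140625, -210.9798583984375), (71.58314514160156, 74.9780044555664), 86.2072982788086) [ 0.7533 -0.2121  0.0659] [0.025 0.068 0.097]
smallbk 300 ((756.9188842773438, -96.45269775390625), (58.69530487060547, 58.56658935546875), 59.84819030761719) [ 0.7583 -0.0968  0.055 ] [0.024 0.057 0.078]
bottle 347 ((351.3094177246094, -409.4955749511719), (51.62107467651367, 44.46365737915039), 7.139797210693359) [ 0.351  -0.4056  0.1232] [0.085 0.122 0.163]
spoon 1134 ((318.2933349609375, 223.38778686523438), (170.58444213867188, 138.50967407226562), 1.4440925121307373) [0.3269 0.2245 0.0127] [0.006 0.012 0.021]
green 1002 ((197.32354736328125, -298.45001220703125), (235.94354248046875, 22.711288452148438), 43.002803802490234) [ 0.1986 -0.294   0.1148] [0.063 0.125 0.129]
screwdriver 426 ((372.1835632324219, 449.70208740234375), (60.86249542236328, 234.37696838378906), 1.3396414518356323) [0.3711 0.4298 0.0203] [0.007 0.022 0.029]
side panel 317 ((416.9422302246094, -252.48141479492188), (227.98452758789062, 221.92782592773438), 25.151721954345703) [ 0.4614 -0.2298  0.1387] [0.1   0.142 0.145]
n [ 0.18445784  0.20287165 -0.96167479] [1.21886219 0.89098916 0.08013657]
```

View pics/crop1.png

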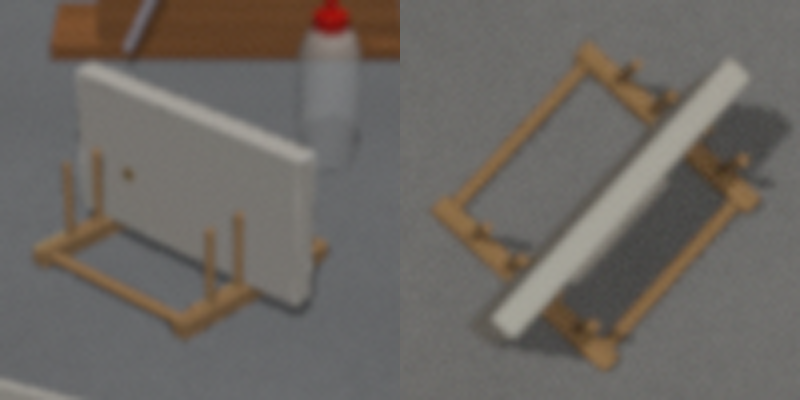

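The candidates for the front are the white slab in the rack (top view 420,255) and the green slab (445,357). White is the one meant. In the crop, a brass insert at (127,174) shows that the back faces +x+y (yaw about 48°). The lip at (620,230) is on the other side. Next I'll move above the panel.

carry_out(plan=[[2,2.8,2,0.14,9.1],[25.7,36.2,3,2.06,9.1],[25.7,36.2,3,2.06,9.1],[25.7,36.2,3,2.06,9.1],[25.7,36.2,3,2.06,9.1],[25.7,36.2,3,2.06,9.1],[25.7,36.2,3,2.06,9.1],[25.7,36.2,3,2.06,9.1],[25.7,36.2,3,2.06,9.1],[25.7,36.2,3,2.06,9.1],[25.7,36.2,3,2.06,9.1],[25.7,36.2,3,2.06,9.1],[25.7,36.2,3,2.06,9.1],[25.7,36.2,3,2.06,9.1],[25.7,36.2,3,2.06,9.1],[25.7,36.2,3,2.06,9.1],[25.7,36.2,3,2.06,9.1],[25.7,36.2,3,2.06,9.1]], squeeze=50)

```text
clock: 1.95
position: [0.4693, -0.2255, 0.3216]
ee_rot: [-1.131, -2.931, 0.002]
force: [0.9, -0.0, 0.1]
width: 0.991
```

```bash
python3 - <<'E'
from h import *
s=arm.observe(); M=R.from_rotvec(s["ee_rot"]).as_matrix()
print(s["clock"],s["position"],M.round(3).tolist(),s["joints"].round(2),"yaw y",np.degrees(np.arctan2(M[1,1],M[0,1])))
im,d,K,D,T=grab("wrist"); P=cloud(d,K,D,T); save("wrist1",im); np.savez("pics/wrist1.npz",im=im,P=P)
Z=P[...,2]
m=(abs(Z-.141)<.008)&(np.hypot(P[...,0]-.469,P[...,1]+.225)<.14)
q=P[m].copy(); r=cv2.minAreaRect((q[:,:2]*1000).astype(np.float32)); print(len(q),r,np.median(q,0))
c=q[:,:2]-q[:,:2].mean(0); _,_,vt=np.linalg.svd(c,full_matrices=False); print("long axis",vt[0],np.degrees(np.arctan2(vt[0,1],vt[0,0])))
for v in vt: print(np.percentile(c@v,[1,99])*1000, q[:,:2].mean(0))
E
```

```text
1.95 [ 0.46926431 -0.22547966  0.32163207] [[-0.741, 0.672, -0.001], [0.672, 0.741, -0.001], [-0.0, -0.001, -1.0]] [ 0.78  0.3  -0.55  1.75  0.17  1.15  1.01] yaw y 47.80063985372904
9433 ((471.697265625, -226.9375), (20.283843994140625, 235.26246643066406), 47.55131912231445) [ 0.4495488  -0.20667646  0.14164152]
long axis [ 0.73784222 -0.67497323] -42.45207135462024
[-92.43888263 137.28677564] [ 0.45432026 -0.21109496]
[-9.91954177  9.87576446] [ 0.45432026 -0.21109496]
```

View pics/wrist1.png

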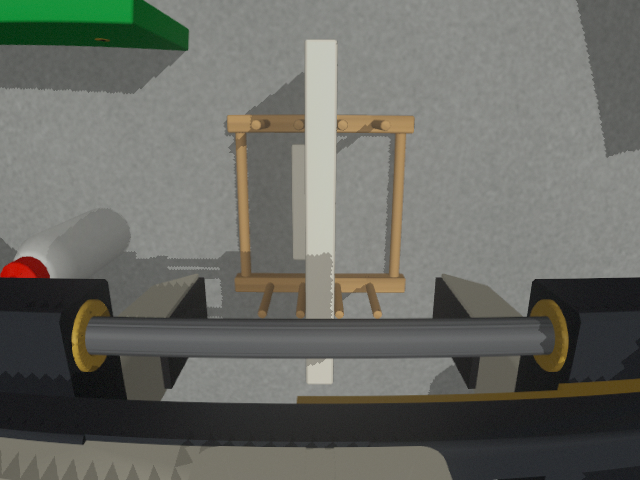

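The wrist view shows the white panel at column 320, rows 40–385, with its lip on the left at (298,200). The fit is 20.3 × 235 mm, yaw 47.55°, centre (0.4717, -0.2269), top at 0.1415, which agrees with the given sizes. I'll descend with the tips 28 mm below the top edge, close, and lift.

carry_out(plan=[[0.24,-0.14,-4,-0.004,9.1],[0.24,-0.14,-8,-0.004,9.1],[0.24,-0.14,-11,-0.004,9.1],[0.24,-0.14,-13,-0.004,9.1],[0.24,-0.14,-14.2,-0.004,9.1],[0.24,-0.14,-14.2,-0.004,9.1],[0.24,-0.14,-14.2,-0.004,0.5],[0.24,-0.14,-14.2,-0.004,0.5],[0.24,-0.14,-14.2,-0.004,0.5],[0.24,-0.14,-14.2,-0.004,0.5],[0.24,-0.14,-14.2,-0.004,0.5],[0.24,-0.14,-14.2,-0.004,0.5],[0.24,-0.14,-14.2,-0.004,0.5],[0.24,-0.14,-14.2,-0.004,0.5],[0.24,-0.14,-14.2,-0.004,0.5]], squeeze=50)

```text
clock: 3.5
position: [0.4717, -0.2269, 0.1796]
ee_rot: [-1.136, -2.929, 0.002]
force: [-0.9, 0.2, -1.1]
width: 0.257
```

carry_out(plan=[[0,0,0,0,0.5],[0,0,0,0,0.5],[0,0,0,0,0.5],[0,0,0,0,0.5],[0,0,1,0,0.5],[0,0,2.5,0,0.5],[0,0,4.5,0,0.5],[0,0,7,0,0.5],[0,0,9.5,0,0.5],[0,0,12,0,0.5],[0,0,14,0,0.5],[0,0,14,0,0.5],[0,0,14,0,0.5],[0,0,14,0,0.5]])

```text
clock: 4.9
position: [0.4709, -0.2267, 0.3183]
ee_rot: [-1.135, -2.927, 0.002]
force: [-0.4, 0.9, -3.3]
width: 0.213
```

```bash
python3 - <<'E'
from h import *
s=arm.observe(); print(s)
V,U=np.mgrid[:480,:640]
def rect(q): return cv2.minAreaRect((q[:,:2]*1000).astype(np.float32))
for n in ["top","side","wrist"]:
    im,d,K,D,T=grab(n); P=cloud(d,K,D,T); save(n+"2",im); np.savez("pics/"+n+"2.npz",im=im,P=P)
    if n=="wrist":
        m=(abs(P[...,2]-.281)<.01); q=P[m]; print("panel top",len(q),rect(q),np.percentile(q[:,2],[5,50,95]))
    if n=="top":
        Z=P[...,2]
        m=(U>120)&(U<280)&(V>100)&(V<260)&(abs(Z-.16)<.006); print("cab",rect(P[m]))
        m=(U>225)&(U<320)&(V>160)&(V<270)&(abs(Z-.11)<.006)&(im.min(-1)>100); q=P[m]
        x=np.array([np.cos(np.radians(66)),np.sin(np.radians(66))]);y=np.array([-x[1],x[0]])
        a,b=q[:,:2]@x,q[:,:2]@y; print("rim along x",np.percentile(a,[0,1,2,5,10,50]).round(4),"y",np.percentile(b,[0,1,2,5,95,98,99,100]).round(4))
E
python3 - <<'E'
import cv2,numpy as np
a=cv2.imread("pics/top2.png")[150:280,210:340];b=cv2.imread("pics/side2.png")
cv2.imwrite("pics/v2.png",np.hstack([cv2.resize(a,(400,400),interpolation=2),cv2.resize(b[40:340,200:500],(400,400))]))
E
```

```text
{'clock': 4.9, 'joints': array([ 0.77890341,  0.30364861, -0.55233625,  1.7461182 ,  0.17410032,
        1.14336418,  1.00478436]), 'dq': array([ 0.00076978,  0.00623654,  0.00119068,  0.00044402, -0.00349615,
        0.00389647,  0.00045125]), 'joint_efforts': array([-3.17763607e-02, -5.44544578e+01, -5.33326641e+00, -3.28622317e+01,
       -3.04981571e-03,  8.37540301e-02,  2.13770181e-03]), 'position': array([ 0.47094797, -0.22669052,  0.31829644]), 'ee_rot': array([-1.13516875e+00, -2.92650076e+00,  1.72501180e-03]), 'force': array([-0.43742096,  0.90958988, -3.25153724]), 'ft_torque': array([ 0.00632913, -0.13764164,  0.00549218]), 'width': 0.21303030174917578}
cab ((652.866455078125, 361.7980041503906), (283.4803161621094, 276.36505126953125), 65.98699188232422)
rim along x [0.3235 0.3237 0.3239 0.324  0.3245 0.3294] y [-0.5591 -0.5587 -0.5581 -0.5573 -0.3427 -0.3422 -0.3421 -0.3418]
panel top 24074 ((443.22210693359375, -201.1667938232422), (38.10502624511719, 129.9658203125), 48.51385498046875) [0.27912163 0.28052993 0.28181165]
```

View pics/v2.png

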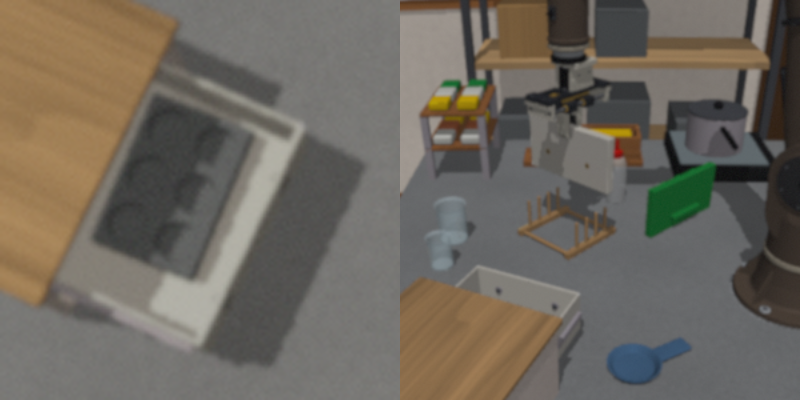

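carry_out(plan=[[0.5,3,0,0.04,0.5],[1.2,7,0,0.09,0.5],[2,11,0,0.14,0.5],[2.7,15,0,0.18,0.5],[3.4,19,0,0.22,0.5],[4.1,23,0,0.26,0.5],[4.7,26.5,-1,0.3,0.5],[5.1,28.8,-3,0.32,0.5],[5.17,29.36,-4,0.32,0.5],[5.17,29.36,-4,0.32,0.5],[5.17,29.36,-4,0.32,0.5]])

```text
clock: 6.15
position: [0.5229, 0.0657, 0.2784]
ee_rot: [-0.656, -3.069, 0.003]
force: [-0.5, -0.5, -3.4]
width: 0.215
```

```bash
cat > m.py <<'E'
from h import *
import sys
def run(tag):
    s=arm.observe(); M=R.from_rotvec(s["ee_rot"]).as_matrix(); print(s["clock"],s["position"].round(4),s["force"].round(2),"yaw",np.degrees(np.arctan2(M[1,1],M[0,1])).round(2),s["width"])
    im,d,K,D,T=grab("wrist"); P=cloud(d,K,D,T); save("wrist"+tag,im); np.savez("pics/wrist"+tag+".npz",im=im,P=P)
    return s,P,im
if __name__=="__main__": run(sys.argv[1])
E
python3 m.py 3
```

```text
6.15 [0.5229 0.0657 0.2784] [-0.53 -0.47 -3.37] yaw 65.87 0.21518749411313254
```

View pics/wrist3.png

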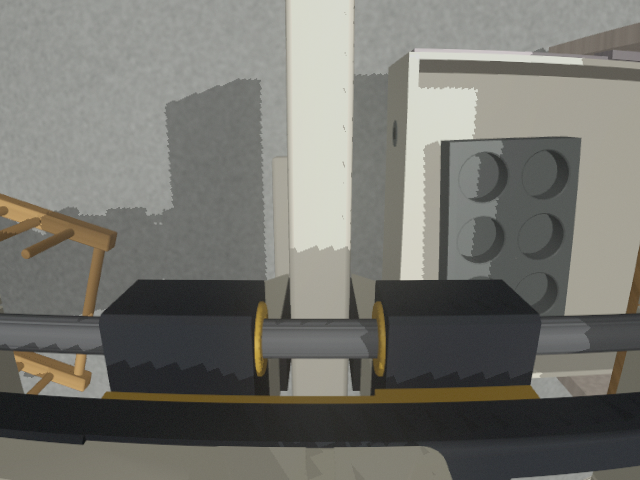

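Held panel at columns 290–353, lip on the outer (left) side, drawer rim to its right with the corner at (410,50) and a screw hole at (394,132). I'll measure the rim in this view.

```bash
cat > fit.py <<'E'
from h import *
import sys
def fit(tag):
    z=np.load(f"pics/wrist{tag}.npz");P=z["P"];V,U=np.mgrid[:480,:640];Z=P[...,2]
    th=np.radians(66);x=np.array([np.cos(th),np.sin(th)]);y=np.array([-x[1],x[0]])
    a=P[...,:2]@x;b=P[...,:2]@y
    m=(abs(Z-.11)<.005)&(U>355)&(a>.28)&(a<.5)
    print("z rim",np.nanmedian(Z[m]),m.sum(),"y ext",np.percentile(b[m],[0,.3,1,99,99.7,100]).round(4))
    L=[]
    for lo in np.arange(-.55,-.34,.01):
        k=m&(b>lo)&(b<lo+.01)&(a<.36)
        if k.sum()>20: L.append((lo+.005,np.percentile(a[k],1)))
    L=np.array(L);print(L.round(4).tolist());f=np.polyfit(L[:,0],L[:,1],1);print("face x at y=-.45:",np.polyval(f,-.45),"yaw",66-np.degrees(np.arctan(f[0])))
    mp=(U<356)&(U>285)&(V<245)&(Z>.125); q=np.c_[a[mp],b[mp],Z[mp]]
    zt=np.percentile(q[:,2],90);print("panel top z",np.median(q[:,2]),zt)
    t=q[abs(q[:,2]-np.median(q[:,2]))<.006]
    S=[]
    for lo in np.arange(-.56,-.33,.01):
        k=(t[:,1]>lo)&(t[:,1]<lo+.01)
        if k.sum()>20: S.append((lo+.005,*np.percentile(t[k,0],[1,99])))
    S=np.array(S);print("panel edges front/back mean",S[:,1:].mean(0),"yaw",[66-np.degrees(np.arctan(np.polyfit(S[:,0],S[:,i],1)[0])) for i in (1,2)])
    s=arm.observe();p=s["position"];print("tcp in frame",p[:2]@x,p[:2]@y,p[2])
if __name__=="__main__": fit(sys.argv[1])
E
python3 fit.py 3
```

```text
z rim 0.11053598310151508 5712 y ext [-0.5806 -0.5767 -0.572  -0.324  -0.3218 -0.3207]
[[-0.485, 0.3245], [-0.475, 0.3244], [-0.465, 0.3244], [-0.455, 0.3244], [-0.445, 0.3244], [-0.435, 0.3243], [-0.425, 0.3243], [-0.415, 0.3243], [-0.405, 0.3239], [-0.395, 0.3238], [-0.385, 0.3238], [-0.375, 0.324], [-0.365, 0.3241], [-0.355, 0.3237], [-0.345, 0.324]]
face x at y=-.45: 0.32434282998845415 yaw 66.29443297130567
panel top z 0.2405636603222891 0.2414300592676388
panel edges front/back mean [0.26344877 0.28294533] yaw [np.float64(65.66579683160022), np.float64(65.80680753864706)]
tcp in frame 0.2726282463304342 -0.4513094390294532 0.2787772592022699
```

```bash
python3 - <<'E'
from h import *
P=np.load("pics/wrist3.npz")["P"];Z=P[...,2];V,U=np.mgrid[:480,:640]
th=np.radians(66.1);x=np.array([np.cos(th),np.sin(th)]);y=np.array([-x[1],x[0]])
a=P[...,:2]@x;b=P[...,:2]@y
m=(abs(Z-.1105)<.004)&(U>355)&(a>.315)&(a<.42)
print("all",np.percentile(b[m],[0,1,99,100]))
for lo in np.arange(.32,.42,.01):
    k=m&(a>lo)&(a<lo+.01); print(lo.round(2),k.sum(),b[k].min().round(4) if k.any() else 0,b[k].max().round(4) if k.any() else 0)
p=arm.observe()["position"];print(p[:2]@x,p[:2]@y)
E
```

```text
all [-0.48442338 -0.48169859 -0.34472448 -0.34436896]
0.32 2537 -0.4844 -0.345
0.33 151 -0.4498 -0.3448
0.34 126 -0.3487 -0.3447
0.35 136 -0.349 -0.3448
0.36 121 -0.3489 -0.3445
0.37 141 -0.349 -0.3444
0.38 131 -0.349 -0.3444
0.39 133 -0.349 -0.3446
0.4 127 -0.3489 -0.3445
0.41 123 -0.349 -0.3445
0.2718401479282391 -0.45178457745770906
```

The lateral offset is about 0.5 mm and the gap is 42 mm. Lowering, then advancing to about 10 mm.

carry_out(plan=[[0.04,0,-2,0.007,0.5],[0.04,0,-5,0.007,0.5],[0.04,0,-8,0.007,0.5],[0.04,0,-9.5,0.007,0.5],[0.04,0,-9.5,0.007,0.5],[0.4,0.9,-9.5,0.007,0.5],[0.8,1.8,-9.5,0.007,0.5],[1.2,2.6,-9.5,0.007,0.5],[1.34,2.9,-9.5,0.007,0.5],[1.34,2.9,-9.5,0.007,0.5],[1.34,2.9,-9.5,0.007,0.5]])

```text
clock: 7.3
position: [0.5365, 0.0945, 0.1838]
ee_rot: [-0.646, -3.072, 0.004]
force: [0.6, -0.7, -3.4]
width: 0.213
```

```bash
python3 m.py 4; python3 - <<'E'
from h import *
P=np.load("pics/wrist4.npz")["P"];Z=P[...,2];V,U=np.mgrid[:480,:640]
th=np.radians(66.1);x=np.array([np.cos(th),np.sin(th)]);y=np.array([-x[1],x[0]])
a=P[...,:2]@x;b=P[...,:2]@y
m=(abs(Z-.1105)<.004)&(a>.318)&(a<.40); print("rim face",np.percentile(a[m],[0,1,5]),"y max",b[m].max(),np.median(Z[m]))
m=(abs(Z-.1455)<.006)&(a<.335)&(a>.27); print("panel",np.percentile(a[m],[0,1,50,99,100]),"y",b[m].min(),b[m].max(),np.median(Z[m]))
p=arm.observe()["position"];print(p[:2]@x,p[:2]@y)
E
```

```text
7.3 [0.5365 0.0945 0.1838] [ 0.6  -0.74 -3.38] yaw 66.24 0.21334174908976522
rim face [0.32319333 0.32348588 0.32369689] y max -0.3443575403336813 0.11066376181728182
panel [0.28518753 0.29119403 0.3038344  0.31677664 0.32270904] y -0.4793731970830693 -0.34959493811221903 0.1459596884590043
0.3034514226692947 -0.45227852817749487
```

View pics/wrist4.png

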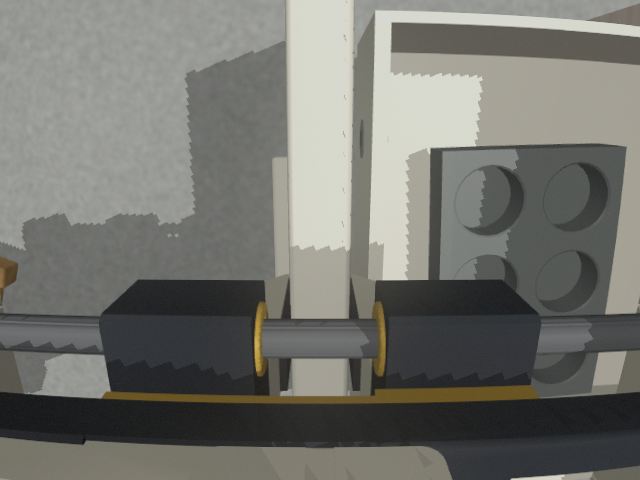

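Gap about 10 mm, panel top 35.3 mm above the rim (35 wanted), lateral about 0. In the view, panel at columns 290–353, rim edge at 375, hole at (362,138). Now making slow contact.

carry_out(plan=[[0.08,0.18,-0.03,0,0.5],[0.16,0.37,-0.03,0,0.5],[0.24,0.55,-0.03,0,0.5],[0.28,0.64,-0.03,0,0.5],[0.32,0.73,-0.03,0,0.5],[0.36,0.82,-0.03,0,0.5],[0.4,0.91,-0.03,0,0.5],[0.44,1.0,-0.03,0,0.5],[0.49,1.1,-0.03,0,0.5],[0.53,1.19,-0.03,0,0.5],[0.57,1.28,-0.03,0,0.5],[0.61,1.37,-0.03,0,0.5],[0.65,1.46,-0.03,0,0.5],[0.69,1.55,-0.03,0,0.5],[0.73,1.64,-0.03,0,0.5],[0.73,1.64,-0.03,0,0.5]])

```text
clock: 8.95
position: [0.5436, 0.1104, 0.1833]
ee_rot: [-0.647, -3.072, 0.005]
force: [-2.3, -4.5, -1.9]
width: 0.214
```

carry_out(plan=[[0.04,0.09,0,0,0.5],[0.1,0.22,0,0,0.5],[0.16,0.36,0,0,0.5],[0.22,0.5,0,0,0.5],[0.28,0.63,0,0,0.5],[0.34,0.77,0,0,0.5],[0.4,0.9,0,0,0.5],[0.46,1.04,0,0,0.5],[0.53,1.19,0,0,0.5],[0.59,1.33,0,0,0.5],[0.65,1.47,0,0,0.5],[0.71,1.6,0,0,0.5],[0.77,1.74,0,0,0.5],[0.83,1.87,0,0,0.5],[0.87,1.97,0,0,0.5],[0.9,2.03,0,0,0.5],[0.9,2.03,0,0,0.5],[0.9,2.03,0,0,0.5],[0.9,2.03,0,0,0.5]])

```text
clock: 10.85
position: [0.5522, 0.1297, 0.1832]
ee_rot: [-0.648, -3.071, 0.008]
force: [-4.4, -6.6, 1.8]
width: 0.216
```

```bash
python3 m.py 5; python3 - <<'E'
from h import *
P=np.load("pics/wrist5.npz")["P"];Z=P[...,2];V,U=np.mgrid[:480,:640]
th=np.radians(66.1);x=np.array([np.cos(th),np.sin(th)]);y=np.array([-x[1],x[0]])
a=P[...,:2]@x;b=P[...,:2]@y
m=(abs(Z-.1105)<.004)&(a>.33)&(a<.42)&(U>340); print("rim face",np.percentile(a[m],[0,1,5,50]),"y max",b[m].max(),np.median(Z[m]))
m=(V<240)&(U>285)&(U<358)&(abs(Z-.1455)<.004); print("panel",np.percentile(a[m],[0,1,50,99,100]),np.median(Z[m]))
q=P[m];A=np.c_[a[m],b[m],np.ones(m.sum())];print("top plane slope x,y",np.linalg.lstsq(A,Z[m],rcond=None)[0])
S=[(lo,np.percentile(a[m&(b>lo)&(b<lo+.01)],99)) for lo in np.arange(-.48,-.36,.01) if (m&(b>lo)&(b<lo+.01)).sum()>20];S=np.array(S);print("panel yaw",66.1-np.degrees(np.arctan(np.polyfit(S[:,0],S[:,1],1)[0])))
p=arm.observe()["position"];print("tcp",p[:2]@x,p[:2]@y,p[2])
im,d,K,D,T=grab("side");save("side5",im);im2=grab("top")[0]
r=lambda i:cv2.resize(i,(400,400),interpolation=2)
save("v5",np.hstack([r(im[200:340,220:360]),r(im2[150:290,210:350])]))
E
```

```text
10.85 [0.5522 0.1297 0.1832] [-4.42 -6.55  1.77] yaw 66.18 0.21563695049914244
rim face [0.35455435 0.35471887 0.3549818  0.35794884] y max -0.34420661606722863 0.11066551441210214
panel [0.33222166 0.33267359 0.34232941 0.35216037 0.35248101] 0.14539236216534057
top plane slope x,y [-0.00801768  0.00277104  0.14917674]
panel yaw 66.11864321965169
tcp 0.3423854075428911 -0.45230160413467496 0.18323522867006173
```

View pics/wrist5.png

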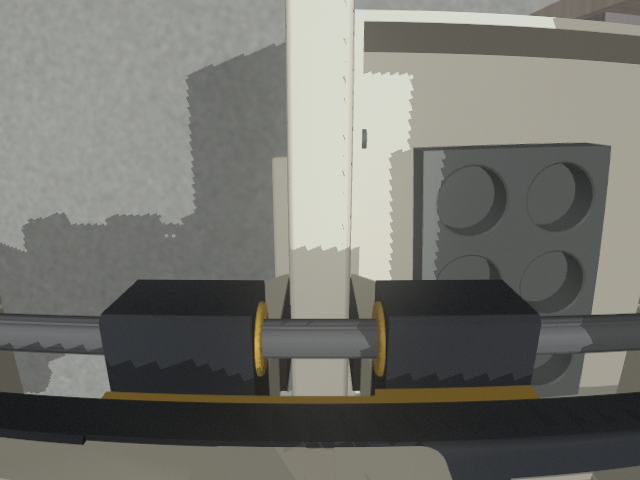

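View pics/v5.png

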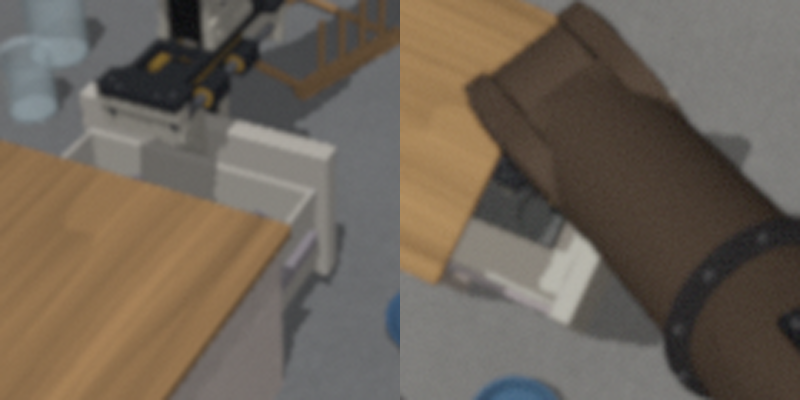

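The panel is flush, and the side crop shows it upright across the drawer front, with the mold and spoon rest in place. Push is 7.9 N at about 28 mm. There is about 5 N of vertical friction, which I'll relieve slightly, then check it holds steady.

carry_out(plan=[[0.04,0.09,0.02,0,0.5],[0.04,0.09,0.04,0,0.5],[0.04,0.09,0.04,0,0.5],[0.04,0.09,0.04,0,0.5],[0.04,0.09,0.04,0,0.5],[0.04,0.09,0.04,0,0.5],[0.04,0.09,0.04,0,0.5],[0.04,0.09,0.04,0,0.5]])

```text
clock: 11.8
position: [0.5521, 0.1295, 0.1833]
ee_rot: [-0.648, -3.07, 0.011]
force: [-3.3, -6.4, -0.7]
width: 0.211
```

```bash
python3 m.py 6; python3 - <<'E'
from h import *
P=np.load("pics/wrist6.npz")["P"];Z=P[...,2];V,U=np.mgrid[:480,:640]
th=np.radians(66.1);x=np.array([np.cos(th),np.sin(th)]);y=np.array([-x[1],x[0]])
a=P[...,:2]@x;b=P[...,:2]@y
m=(abs(Z-.1105)<.004)&(a>.33)&(a<.42)&(U>340); print("rim",np.percentile(a[m],[1]),b[m].max(),np.median(Z[m]))
m=(V<240)&(U>285)&(U<358)&(abs(Z-.1455)<.004); print("panel",np.percentile(a[m],[1,99]),np.median(Z[m]))
for i in range(4):
    grab("wrist"); s=arm.observe(); f=s["force"]; p=s["position"]; print(s["clock"],f.round(2),"push",-(f[:2]@x),p[:2]@x,p[:2]@y,p[2],abs(s["dq"]).max())
E
```

```text
11.8 [0.5521 0.1295 0.1833] [-3.26 -6.38 -0.69] yaw 66.15 0.21113249345400983
rim [0.35424849] -0.3442355261156052 0.11067662091484956
panel [0.33230948 0.35179922] 0.1454252363550134
11.9 [-3.98 -7.46  0.12] push 8.428680888972565 0.34210010283502246 -0.4523260588038358 0.18327309223629196 0.0021089658924900094
11.95 [-4.11 -7.03  0.13] push 8.095777816359742 0.3420818743553443 -0.4523066865645827 0.18326091970630679 0.002378131732208987
12.0 [-4.55 -7.83 -0.63] push 9.000901208729868 0.34207161402524366 -0.45232870686243043 0.18326754933053563 0.002504250459513233
12.05 [-4.08 -6.51 -0.34] push 7.603035190548789 0.34206633757039034 -0.4523036808006415 0.18325543611092657 0.001433759005799418
```

```bash
python3 -c "
from cell import arm
print(arm.sign_off()); print(arm.observe()['force'])"
```

```text
the job is handed in; nothing more can be done
None
the job is handed in; nothing more can be done
```

The drawer front is in place. The arm is holding it upright against the drawer box, lip outward, and pushing steadily. I handed the job in at about 12 s of the 42 s allowed; sign-off gives no verdict, so the figures below are my own last measurements.

I gripped the white front at the middle of its top edge, 28 mm deep with 50 N, and lifted it 140 mm straight out of the rack. I then turned it about 18°, lowered it in front of the drawer and pushed it on slowly.

| Check | Last reading | Allowed |
|---|---|---|
| Push | 7.6–9.0 N, mean about 8.3 N | 6–12 N |
| Drawer pushed in | about 28 mm | 12–55 mm |
| Sideways offset of the inserts | about 0.1–0.5 mm | 6 mm |
| Front's top edge above the box rim | 34.8 mm (35 wanted) | within 6 mm |
| Yaw difference from the drawer | below 0.2° | about 4° |
| Tilt along and across the top edge | below 0.01 rad | 0.07 rad |

- **Steadiness:** the tool stayed still, within about 0.05 mm over the last readings.
- **Back flush:** I did not measure this directly. The rim line at the joint is partly hidden, and the visible rim edge read about 2 mm behind the panel's back. I take the contact as flush from the push force and the drawer travel.
- **Vertical force:** about 5 N of friction built up during the push. I raised the front slightly and it fell by roughly half.
- **Other objects:** in the last pictures I looked at, the mold and spoon rest look undisturbed. I did not measure the beakers, bottle and screwdriver again, but the arm never went close to them, apart from passing above the bottle with clearance.

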